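# Seat a hub blank in the drilling nest

## Robot

A 6-joint arm with a two-finger parallel gripper is mounted at the origin on the work surface. World frame = base frame: x ahead of the robot, y to its left, z up, the work surface at z = 0. Lengths are in mm, angles in rad, forces in N, time in s.
With the tool pointing down it reaches from about 300 to 775 mm from the base axis. Payload 14.6 kg.
Tool frame: the origin (TCP) lies between the finger pads; the fingertips stand 11 mm ahead of it and the grasp point (between the pads) lies 8 mm behind it; z points along the fingers, y is the direction in which the jaws open and shut (so a half turn about z gives the same grasp; the last joint's range is limited). The gripper opens to 94 mm and grips with 3 to 60 N. Pads are 16 mm wide; open, the fingers measure 119 mm over their backs; the gripper's body (75 mm by 177 mm) begins 78 mm behind the grasp point.
Start: joints at [1.216, 0.3, 1.521, -0, 1.321, -0.067], TCP at [156.111, 527.369, 216.446] pointing down, gripper open.
Joint ranges: [-3.03, 3.03], [-0.79, 2.21], [0.23, 2.52], [-1.04, 4.18], [0, 3.07], [-2.55, 2.55]. Speed limits (rad/s): [2.22, 2.22, 2.57, 3.14, 3.14, 3.14].

## Interface

Orientations are given as [roll, pitch, yaw] about the fixed x, y, z axes, in that order (R = Rz(yaw) Ry(pitch) Rx(roll)).
In Python, from cell import * gives the robot as it stands.
- The arm moves only by the tool arm_command, never from a script. Its argument "deltas" is a list of rows, each an object with "xyz": the shift along the world's x, y, z in m, a list of three; "turn": the turn, a rotation vector about the world's x, y, z in rad, a list of three. A call has 1 to 12 rows; each row shifts and turns the commanded pose from where the row before left it; what a row does not reach is not made up. A row lasts 1/8 s, in which the tool goes at most 62.5 mm and 10.7 degrees, less where a joint would pass 70% of its speed; a pose out of reach is approached as far as the arm can. A call with a gripper value outside its range is refused whole. "gripper" is the closure, from 0 (fully open) to 1 (shut), set as the call begins (left out, the last holds). The fingers move at their own pace and stop on an object; "force" is the grip in N (left out, the last holds). Time passes only in rows, so rows that do not move let the fingers close. It gives the time, the measured TCP pose, the force and the opening at its end, in the units of the state.
- read_state(): the state, without advancing time (a new reading comes with each control period).
- camera(name): name is "side" or "top"; returns a dict with "color" (420x560x3 uint8, red, green, blue), "fx", "fy", "cx", "cy" (pixels), "rvec" (rotation vector, rad) and "tvec" (3), from world to camera coordinates, as OpenCV has them. Camera axes: x right, y down, z forward; pixel columns grow to the right and rows downward; lengths in mm; the calibration is good to about 2 mm. A picture is of the moment at which its call begins. There is no depth.
- sign_off(): hands the job in, once; it reports no verdict.
The state is a dict: "clock": time; "joints": joint angles; "qd": joint speeds; "effort": joint torques, N m; "eef_pos": TCP position; "eef_rot": TCP orientation; "wrist_force": force on the tool from outside, world axes, zero at the start; "moment": the same for the moment, N m; "finger_gap": finger opening in mm.
Only numpy, scipy, OpenCV 4.12 (cv2) and the standard library are available. Lean on these libraries where they do the work, as an engineer would, in place of code of your own. Each camera call takes 0.05 s, during which the arm holds its last target.

## Task

Lay the solid 46 mm steel disc flat on the open loading end of the drilling nest, then slide it along the plate between the guide rails, without lifting it again, until you feel it drop fully home into the round pocket, and let go of it. The pocket plate is clamped at a different place each time, so go gently: push with only a few newtons and stop as soon as the disc meets the pocket wall. Leave the other parts on the bench where they lie.

Things in the scene. Friction and masses are not known exactly. Their poses are not given: they have to be found in the camera images.
- blank_mid (a point): centre (half-way up) of the hub blank: a solid plain steel disc, 46 mm diameter, 10 mm thick, about 130 g, loose, lying flat on the bench. It has no hole; its z axis is the disc axis.
- nest: drilling nest, fixed to the bench: dark steel base 250 x 100 mm, 12 mm thick, with an aluminium pocket plate on it, 62 mm wide, its flat top 22 mm above the bench. Origin: centre of the base's underside. x axis along the nest in the sliding direction (from loading end to pocket), y across, z up. The plate covers at least nest x = -115 to +90 mm and does not give way under the push of this job.
- loading_end (a point): top of the plate, middle of the open loading end (nest x = -85 mm, y = 0, 22 mm above the bench), axes as the nest's. From nest x = -115 to -64 mm there are no rails. The disc lying here has its centre 27 mm above the bench.
- rail_mouth (a point): top of the plate where the two straight steel guide rails begin (nest x = -40 mm, y = 0). From here to x = +90 mm they stand 50 mm apart inside, their tops 6 mm above the plate (28 mm above the bench); their ends flare outwards from x = -40 back to -64 mm.
- pocket_band (a point): top of the plate in the middle of the stretch where the pocket may be (nest x = +15 mm, y = 0). The round pocket, 48 mm diameter, 5 mm deep, has its centre on y = 0 anywhere from nest x = -10 to +40 mm, differing each time; its place is not reported. Seated, the disc's centre is 22 mm above the bench and the disc stands 5 mm proud of the plate.
- spacer_mid (a point): centre of a steel spacer ring, 46 mm outside, 24 mm bore, 10 mm thick, loose on the bench: a bystander.
- slug_mid (a point): centre of a smaller steel slug, 30 mm diameter, 12 mm tall, loose on the bench: a bystander.
- driver_grip (a point): handle of a screwdriver, 190 mm long, lying on the bench: a bystander.
- wrench_grip (a point): handle of a wrench, 160 mm long, lying on the bench: a bystander.
- oil_can_mid (a point): centre of a grey can, 52 mm diameter, 130 mm tall, standing on the bench: a bystander.
- pushbutton_mid (a point): centre of a loose panel push-button, 30 mm diameter, 45 mm tall, standing on the bench: a bystander.
- terminals_mid (a point): centre of a grey terminal block, 45 x 75 x 46 mm, standing on the bench: a bystander.
Mind the look-alikes: they are no part of the job. Leave any brown or purple look-alike of the part that bears blank_mid alone.

How it is judged (in metres and radians):
On the way:
1. the disc lies flat on the open loading end of the plate (x of blank_mid in the frame of nest between -0.115 and -0.055 m and y of blank_mid in the frame of nest between -0.018 and 0.018 m and z of blank_mid in the frame of nest between 0.0255 and 0.0285 m and angle between blank_mid's own z axis and vertical below 0.08 rad), for 0.2 s.
At the end, for the whole second after the job is handed in: The disc lies in the pocket: its centre 22 mm (within 1.5 mm) above the nest's underside, between nest x = -13 and +43 mm, within 3 mm of the centre line, tilted less than 0.06 rad, at rest (under 10 mm/s) and released (z of blank_mid in the frame of nest between 0.0205 and 0.0235 m and x of blank_mid in the frame of nest between -0.013 and 0.043 m and y of blank_mid in the frame of nest between -0.003 and 0.003 m and angle between blank_mid's own z axis and vertical below 0.06 rad and linear speed of blank below 0.01 m/s); the robot touches nothing.
It fails at once if the disc is lifted 5 to 35 mm above the plate past the loading end (it must be slid into the pocket, not set down or dropped into it) (x of blank_mid in the frame of nest between -0.04 and 0.12 m and y of blank_mid in the frame of nest between -0.03 and 0.03 m and z of blank_mid in the frame of nest between 0.032 and 0.062 m).
It fails at once if the disc is forced against the nest with more than 20 N (contact force between blank and nest above 20 N).
It fails at once if the fingers press on the nest with more than 25 N (contact force between the fingers and nest above 25 N).
It fails at once if another loose part on the bench is moved by more than 15 mm (distance of any of spacer_mid, slug_mid, driver_grip, wrench_grip, oil_can_mid, pushbutton_mid, terminals_mid from where it was at the start of the episode above 0.015 m).
It also fails if it takes over 61 s, if anything falls off the work surface, if the arm or the gripper's body presses on something with over 40 N, if the wrist force passes 120 N, or if a joint passes its speed limit or range.

## Working session

There is one attempt and no reset: what is moved stays moved. The work goes in short steps, Python scripts to look and compute and a tool call to move; the robot and the scene stay as the last step left them, time stands still between calls to the robot, and variables do not carry over. Pictures are saved under pics/ and viewed, and the job is handed in when it is done.

Besides the shell and the picture viewer there is one more tool, called after "Call:" by a JSON object that holds its "name" and its "arguments". arm_command: Moves the arm, as the interface text tells. Its arguments: {"type":"object","properties":{"deltas":{"type":"array","items":{"type":"object","properties":{"xyz":{"type":"array","items":{"type":"number"}},"turn":{"type":"array","items":{"type":"number"}}}}},"gripper":{"type":"number"},"force":{"type":"number"}},"required":["deltas"]}

```bash
mkdir -p pics; ls; cat > h.py <<'E'
from cell import *
import numpy as np, cv2, json
def grab(n,tag):
    c=camera(n); cv2.imwrite(f'pics/{tag}.png',c['color'][:,:,::-1]); 
    np.savez(f'pics/{tag}.npz',**{k:np.array(v) for k,v in c.items()}); return c
def K(c): return np.array([[c['fx'],0,c['cx']],[0,c['fy'],c['cy']],[0,0,1.]],float)
def ray(c,u,v,z):
    R=cv2.Rodrigues(np.array(c['rvec'],float))[0]; t=np.array(c['tvec'],float).ravel()
    o=-R.T@t; d=R.T@np.linalg.inv(K(c))@np.array([u,v,1.]); return o+d*(z-o[2])/d[2]
def proj(c,p):
    return cv2.projectPoints(np.array(p,float).reshape(-1,3),np.array(c['rvec'],float),np.array(c['tvec'],float),K(c),None)[0].reshape(-1,2)
def load(tag): return dict(np.load(f'pics/{tag}.npz'))
E
python3 - <<'E'
from h import *
for n in('top','side'):
    c=grab(n,n+'0'); R=cv2.Rodrigues(np.array(c['rvec'],float))[0]; print(n,-R.T@np.array(c['tvec'],float).ravel(),c['fx'])
    cv2.imwrite(f'pics/{n}0b.png',cv2.resize(c['color'][:,:,::-1],(800,600),interpolation=cv2.INTER_CUBIC))
print(read_state())
E
```

```text
pics
top [522.74587923 -38.1595843  986.13145821] 436.22785099521883
side [406.12726435 720.62912111 513.2170575 ] 433.85681244102403
{'clock': 0.1, 'joints': array([ 1.21642145e+00,  3.00435969e-01,  1.52150674e+00,  1.09992757e-06,
        1.32069256e+00, -6.65951110e-02]), 'qd': array([-0.00113128, -0.00014805, -0.00236121,  0.00015913,  0.00026681,
       -0.00042167]), 'effort': array([ 1.38727777e-03, -5.32639861e+01, -3.53289199e+01,  7.09779072e-02,
        2.33946828e-02, -6.85015198e-05]), 'eef_pos': array([156.02739867, 527.17724045, 215.93703855]), 'eef_rot': array([-3.14055241e+00, -7.04452865e-05,  2.85381258e+00]), 'wrist_force': array([-0.53686302,  1.11220677,  0.0379606 ]), 'moment': array([ 0.018221  , -0.03812128,  0.06513465]), 'finger_gap': 94.00088622575647}
```

View pics/top0b.png

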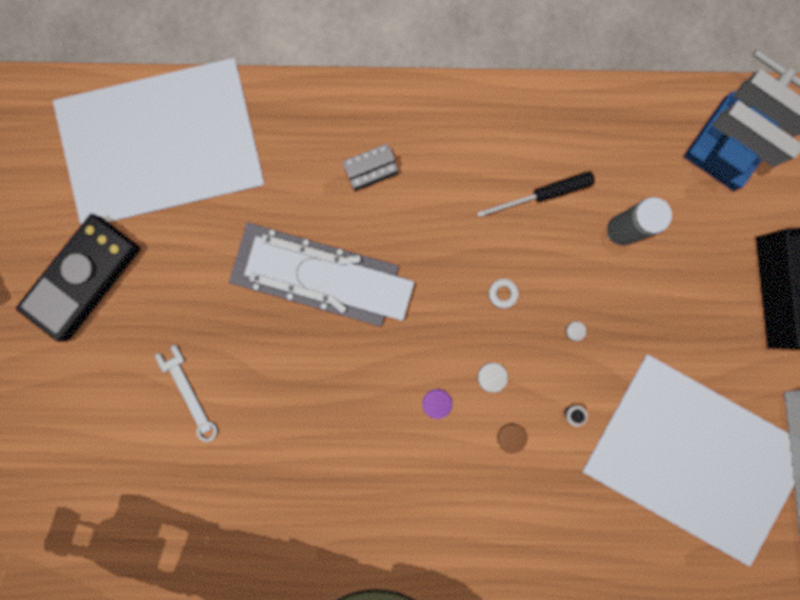

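View pics/side0b.png

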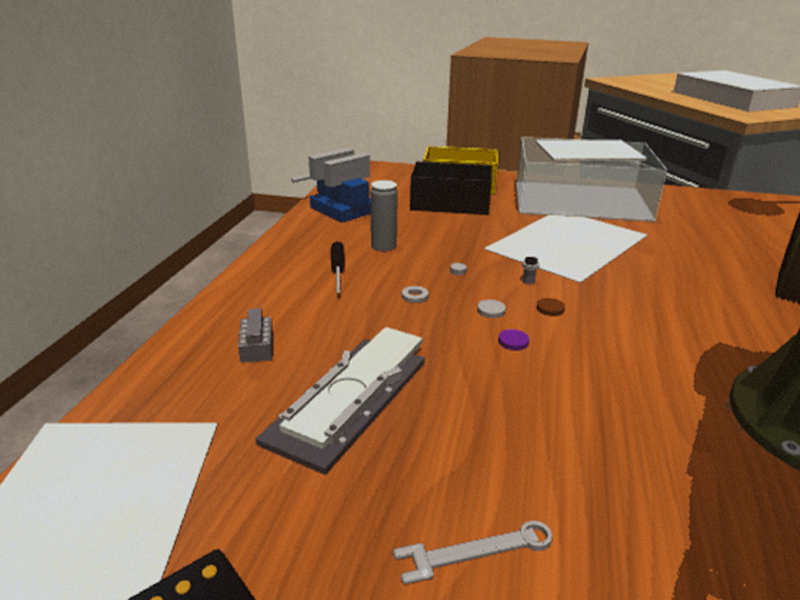

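Top view, 800-px image. Candidates for the blank:
- Grey solid disc (493,377)
- Ring with a bore (503,293), the spacer
- Small disc (576,331), the slug
- Purple disc (437,404) and brown disc (512,438), look-alikes
- Push-button (577,415)

By the description it is the grey disc at (493,377). The nest is at about (320,275), with its rail-free loading end to the right. I'll check both in crops.

```bash
python3 - <<'E'
import cv2
i=cv2.imread('pics/top0.png')
cv2.imwrite('pics/cA.png',cv2.resize(i[145:240,150:300],(800,507),interpolation=cv2.INTER_CUBIC))
cv2.imwrite('pics/cB.png',cv2.resize(i[190:320,290:430],(644,598),interpolation=cv2.INTER_CUBIC))
i=cv2.imread('pics/side0.png')
cv2.imwrite('pics/cC.png',cv2.resize(i[220:340,170:310],(700,600),interpolation=cv2.INTER_CUBIC))
E
```

```text
(no output)
```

View pics/cA.png

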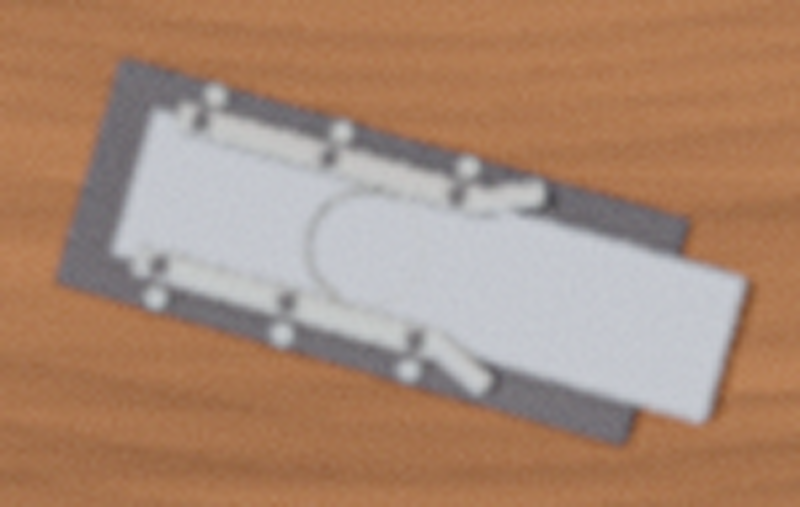

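View pics/cB.png

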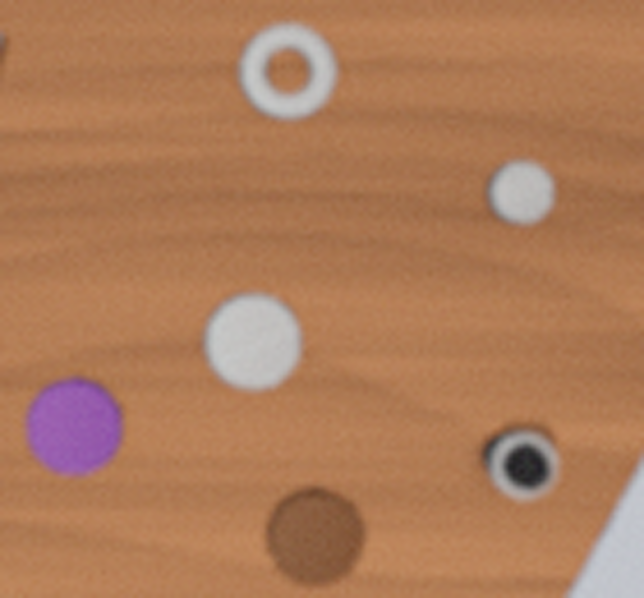

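View pics/cC.png

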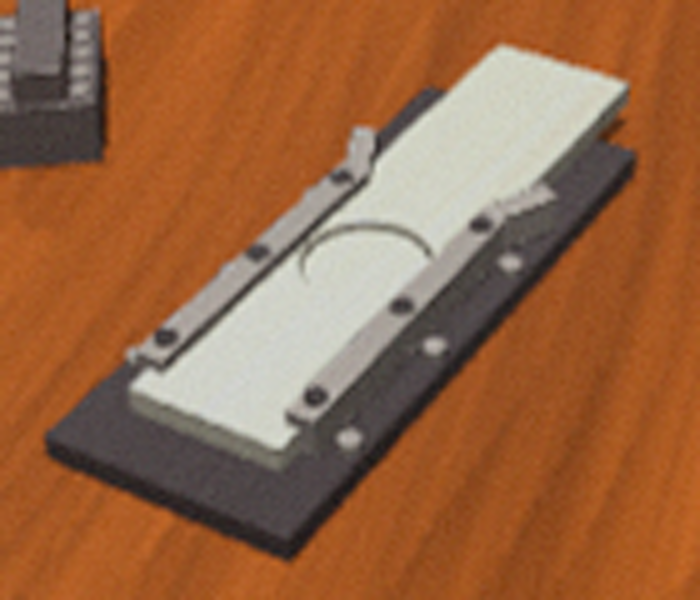

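```bash
python3 - <<'E'
from h import *
from scipy.optimize import least_squares
c=load('top0')
f=lambda u,v:((u+.5)*150/800-.5+150,(v+.5)*95/507-.5+145)
pts=[f(122,58),f(692,217),f(626,444),f(57,284)]
P=np.array([ray(c,*p,12)[:2] for p in pts]); print(P)
print([np.linalg.norm(P[i]-P[(i+1)%4]) for i in range(4)])
cs=load('side0'); g=lambda u,v:((u+.5)/5-.5+170,(v+.5)/5-.5+220)
sp=[g(47,440),g(292,545),g(637,155)]  # base top: left corner, near corner, right corner
for p in sp: print('side',ray(cs,*p,12))
# plate corners z22
for p in [f(150,108),f(113,253),f(748,275),f(708,425)]: print('plate',ray(c,*p,22))
print('pocket left',ray(c,*f(308,255),22),ray(cs,*g(370,224),22))
for p in [f(463,192),f(411,340)]: print('screw',ray(c,*p,28))
h=lambda u,v:((u+.5)*140/644-.5+290,(v+.5)*130/598-.5+190)
print('disc',ray(c,*h(253,342),10), ray(c,*h(206,342),10), ray(c,*h(301,342),10))
s=(490.5*.7,308*.7); print('disc side',ray(cs,*s,8))
for n,q in dict(ring=(288,72),purple=(74,427),brown=(316,536),slug=(522,193)).items(): print(n,ray(c,*h(*q),10))
E
```

```text
[[691.00342346 211.35362068]
 [627.40345312 -29.52993692]
 [531.75578291  -3.30907096]
 [595.35641736 236.35664221]]
[np.float64(249.13820370793553), np.float64(99.17666372185067), np.float64(247.9610751211052), np.float64(98.86101790020389)]
side [690.47885778 216.22948384  12.        ]
side [594.9190354  242.13273195  12.        ]
side [531.18055924   1.70460487  12.        ]
plate [668.53228055 196.64956152  22.        ]
plate [607.84007445 210.6102287   22.        ]
plate [602.51602302 -53.23213747  22.        ]
plate [540.01736745 -37.51838122  22.        ]
pocket left [608.18415077 129.63520406  22.        ] [617.62215611  86.30582607  22.        ]
screw [634.66376475  65.10252798  28.        ]
screw [573.16282032  85.41734662  28.        ]
disc [ 453.61739738 -177.67851732   10.        ] [ 453.29247848 -154.88312032   10.        ] [ 453.94925572 -200.96076646   10.        ]
disc side [ 454.97353526 -172.49801147    8.        ]
ring [ 585.00578911 -193.52041212   10.        ]
purple [411.36599873 -91.38477462  10.        ]
brown [ 360.60259826 -208.99807108   10.        ]
slug [ 527.71148089 -307.8603877    10.        ]
```

The crop confirms the choice: a solid grey disc that measures about 46 mm. Disc by camera: top (454,-178), side (455,-172). Nest yaw is about 75.2° and its centre about (611,104..109). The two cameras differ by about 5 mm in y, so I'll calibrate on the gripper when hovering.

Call:
{"name": "arm_command", "arguments": {"deltas": [{"xyz":[0.015,-0.035,0],"turn":[0,0,0.029]},{"xyz":[0.015,-0.035,0]},{"xyz":[0.015,-0.035,0]},{"xyz":[0.015,-0.035,0]},{"xyz":[0.015,-0.035,0]},{"xyz":[0.015,-0.035,0]},{"xyz":[0.015,-0.035,0]},{"xyz":[0.015,-0.035,0]},{"xyz":[0.015,-0.035,0]},{"xyz":[0.015,-0.035,0]},{"xyz":[0.015,-0.035,0]},{"xyz":[0.015,-0.035,0]}], "gripper": 0, "force": 15}}

```text
validation failed for argument at $.de...
```

Call:
{"name": "arm_command", "arguments": {"deltas": [{"xyz":[0.015,-0.035,0]},{"xyz":[0.015,-0.035,0]},{"xyz":[0.015,-0.035,0]},{"xyz":[0.015,-0.035,0]},{"xyz":[0.015,-0.035,0]},{"xyz":[0.015,-0.035,-0.02]},{"xyz":[0.015,-0.035,-0.03]},{"xyz":[0.013,-0.038,-0.03]},{"xyz":[0,0,-0.02]},{"xyz":[0,0,0]}]}}

```text
validation failed for argument at $.de...
```

Call:
{"name": "arm_command", "arguments": {"deltas": [{"xyz":[0.015,-0.035,0],"turn":[0,0,0.029]},{"xyz":[0.015,-0.035,0],"turn":[0,0,0]}], "gripper": 0, "force": 15}}

```text
clock: 0.35
eef_pos: [186.2, 456.3, 215.9]
eef_rot: [-3.141, -0.0, 2.884]
wrist_force: [0.1, 0.4, 0.5]
finger_gap: 93.9
```

Call:
{"name": "arm_command", "arguments": {"deltas": [{"xyz":[0.015,-0.035,0],"turn":[0,0,0]},{"xyz":[0.015,-0.035,0],"turn":[0,0,0]},{"xyz":[0.015,-0.035,0],"turn":[0,0,0]},{"xyz":[0.015,-0.035,0],"turn":[0,0,0]},{"xyz":[0.015,-0.035,0],"turn":[0,0,0]},{"xyz":[0.015,-0.035,0],"turn":[0,0,0]},{"xyz":[0.015,-0.035,0],"turn":[0,0,0]},{"xyz":[0.015,-0.035,0],"turn":[0,0,0]},{"xyz":[0.015,-0.035,0],"turn":[0,0,0]},{"xyz":[0.015,-0.035,0],"turn":[0,0,0]},{"xyz":[0.015,-0.035,0],"turn":[0,0,0]},{"xyz":[0.015,-0.035,0],"turn":[0,0,0]}]}}

```text
clock: 1.85
eef_pos: [366.3, 36.1, 216.4]
eef_rot: [3.142, -0.0, 2.883]
wrist_force: [0.1, 0.7, -0.2]
finger_gap: 93.9
```

Call:
{"name": "arm_command", "arguments": {"deltas": [{"xyz":[0.015,-0.035,0],"turn":[0,0,0]},{"xyz":[0.015,-0.035,0],"turn":[0,0,0]},{"xyz":[0.015,-0.035,-0.02],"turn":[0,0,0]},{"xyz":[0.015,-0.035,-0.03],"turn":[0,0,0]},{"xyz":[0.014,-0.036,-0.03],"turn":[0,0,0]},{"xyz":[0.014,-0.036,-0.03],"turn":[0,0,0]},{"xyz":[0,0,-0.03],"turn":[0,0,0]},{"xyz":[0,0,-0.01],"turn":[0,0,0]},{"xyz":[0,0,0],"turn":[0,0,0]}]}}

```text
clock: 2.98
eef_pos: [454.0, -174.3, 66.5]
eef_rot: [3.141, -0.001, 2.883]
wrist_force: [0.1, -0.0, 0.1]
finger_gap: 94.3
```

```bash
python3 - <<'E'
from h import *
for n in('top','side'): grab(n,n+'1')
s=read_state(); print(s['clock'],s['eef_pos'],s['eef_rot'],s['wrist_force'])
i=cv2.imread('pics/top1.png'); cv2.imwrite('pics/t1.png',cv2.resize(i[200:330,270:450],(800,578),interpolation=cv2.INTER_CUBIC))
i=cv2.imread('pics/side1.png'); cv2.imwrite('pics/s1.png',cv2.resize(i[130:250,260:420],(800,600),interpolation=cv2.INTER_CUBIC))
for n in('top1','side1'):
  c=load(n); p=s['eef_pos']; d=np.array([.256,.967,0])
  print(n,proj(c,[p,p-[0,0,11],p-[0,0,11]+47*d,p-[0,0,11]-47*d]))
E
```

```text
3.075 [ 454.61945086 -174.53617499   67.59792437] [-3.14128107e+00  1.55783834e-03  2.88339911e+00] [-0.11256297  0.47790881 -0.53515601]
top1 [[347.0195391  265.46184574]
 [346.25436812 265.06549119]
 [324.92447141 259.07903753]
 [367.60191542 271.05689867]]
side1 [[345.85334265 192.53280729]
 [345.42593905 196.81540513]
 [337.91212446 205.35519903]
 [352.40845858 188.87945237]]
```

View pics/t1.png

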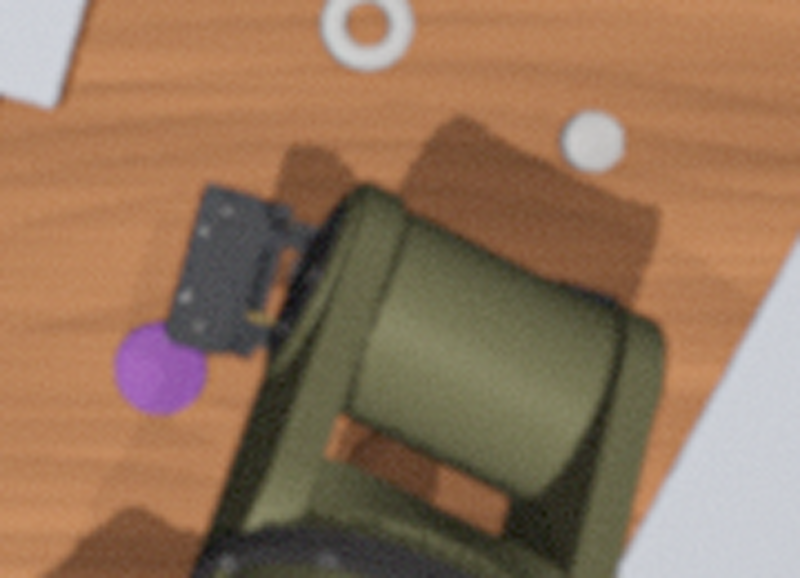

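View pics/s1.png

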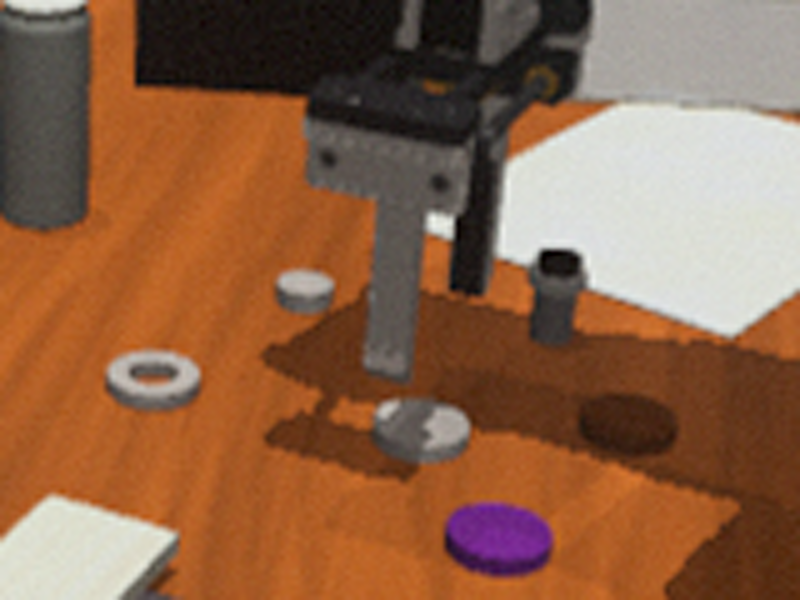

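```bash
python3 - <<'E'
from h import *
c=load('side1'); i=cv2.imread('pics/side1.png'); 
cv2.imwrite('pics/s1d.png',cv2.resize(i[200:230,325:365],(800,600),interpolation=cv2.INTER_CUBIC))
for e in [(455,-172),(454,-178),(454,-175)]:
  a=np.linspace(0,2*np.pi,13)
  p=np.c_[e[0]+23*np.cos(a),e[1]+23*np.sin(a),0*a+10]; q=(proj(c,p)+.5-[325,200])*20; b=(proj(c,p-[0,0,10])+.5-[325,200])*20
  print(e,'top L,R,T,B',q.min(0),q.max(0),'bottom',b.max(0))
E
```

```text
(455, -172) top L,R,T,B [181.61884985 216.22510999] [575.72972177 405.86285097] bottom [567.40919735 480.64454203]
(454, -178) top L,R,T,B [196.31296617 193.5824802 ] [588.64119282 381.39771529] bottom [580.29954551 455.93080036]
(454, -175) top L,R,T,B [193.22076356 205.39785344] [586.51335954 394.15989592] bottom [578.16085548 468.82164982]
```

View pics/s1d.png

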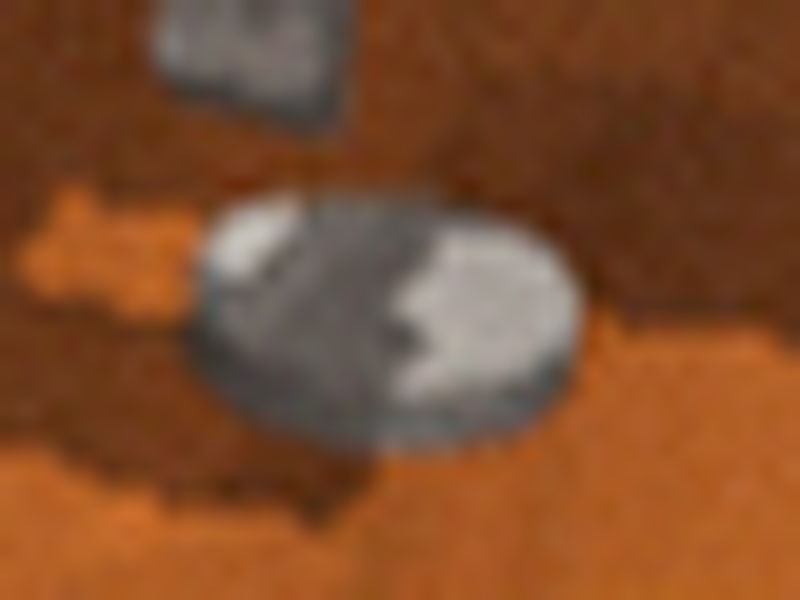

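Both cameras agree on the disc at (454,-178). Descending.

Call:
{"name": "arm_command", "arguments": {"deltas": [{"xyz":[0,-0.0035,-0.01],"turn":[0,0,0]},{"xyz":[0,0,-0.015],"turn":[0,0,0]},{"xyz":[0,0,-0.015],"turn":[0,0,0]},{"xyz":[0,0,-0.008],"turn":[0,0,0]},{"xyz":[0,0,-0.004],"turn":[0,0,0]},{"xyz":[0,0,0],"turn":[0,0,0]}]}}

```text
clock: 3.82
eef_pos: [454.1, -178.1, 14.3]
eef_rot: [3.142, -0.0, 2.883]
wrist_force: [-0.5, -0.3, -0.0]
finger_gap: 94.2
```

Call:
{"name": "arm_command", "arguments": {"deltas": [{"xyz":[0,0,-0.001],"turn":[0,0,0]},{"xyz":[0,0,0],"turn":[0,0,0]}], "gripper": 0.4}}

```text
clock: 4.08
eef_pos: [454.2, -178.2, 13.7]
eef_rot: [-3.141, 0.0, 2.883]
wrist_force: [0.4, -0.9, -0.4]
finger_gap: 77.6
```

Call:
{"name": "arm_command", "arguments": {"deltas": [{"xyz":[0,0,0],"turn":[0,0,0]},{"xyz":[0,0,0],"turn":[0,0,0]},{"xyz":[0,0,0],"turn":[0,0,0]},{"xyz":[0,0,0],"turn":[0,0,0]},{"xyz":[0,0,0],"turn":[0,0,0]},{"xyz":[0,0,0],"turn":[0,0,0]}], "gripper": 0.6, "force": 15}}

```text
clock: 4.82
eef_pos: [454.1, -178.1, 13.5]
eef_rot: [3.142, 0.0, 2.883]
wrist_force: [0.6, 1.2, 1.2]
finger_gap: 45.4
```

Gap reads 45.4 mm, so the 46 mm disc is held. Next I'll lift it and refine the nest pose by overlay in both pictures.

Call:
{"name": "arm_command", "arguments": {"deltas": [{"xyz":[0,0,0.005],"turn":[0,0,0]},{"xyz":[0,0,0.015],"turn":[0,0,0]},{"xyz":[0,0,0.025],"turn":[0,0,0]},{"xyz":[0,0,0.025],"turn":[0,0,0]},{"xyz":[0,0,0.01],"turn":[0,0,0]},{"xyz":[0,0,0],"turn":[0,0,0]}]}}

```text
clock: 5.58
eef_pos: [454.3, -178.2, 93.9]
eef_rot: [-3.141, 0.001, 2.883]
wrist_force: [0.4, 0.8, -1.8]
finger_gap: 45.1
```

```bash
cat > ov.py <<'E'
from h import *
import sys
x0,y0,yaw=map(float,sys.argv[1:4]); tag=sys.argv[4]
def W(p): p=np.array(p,float); C,S=np.cos(yaw),np.sin(yaw); return np.c_[x0+C*p[:,0]-S*p[:,1],y0+S*p[:,0]+C*p[:,1],p[:,2]]
for n,(a,b,w,h,k) in dict(top0=(150,145,150,95,5.33),side0=(170,220,140,120,5)).items():
  c=load(n); i=cv2.resize(cv2.imread(f'pics/{n}.png')[b:b+h,a:a+w],None,fx=k,fy=k,interpolation=cv2.INTER_CUBIC)
  def dr(P,col): 
    q=((proj(c,W(P))+.5-[a,b])*k-.5).round().astype(int); cv2.polylines(i,[q.reshape(-1,1,2)],True,col,1)
  dr([(-125,-50,12),(125,-50,12),(125,50,12),(-125,50,12)],(0,0,255))
  dr([(-115,-31,22),(90,-31,22),(90,31,22),(-115,31,22)],(255,0,0))
  dr([(-40,-25,28),(90,-25,28),(90,25,28),(-40,25,28)],(0,255,0))
  cv2.imwrite(f'pics/{tag}_{n}.png',i)
E
python3 ov.py 611.4 103.7 1.312 ov1
```

```text
(no output)
```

View pics/ov1_top0.png

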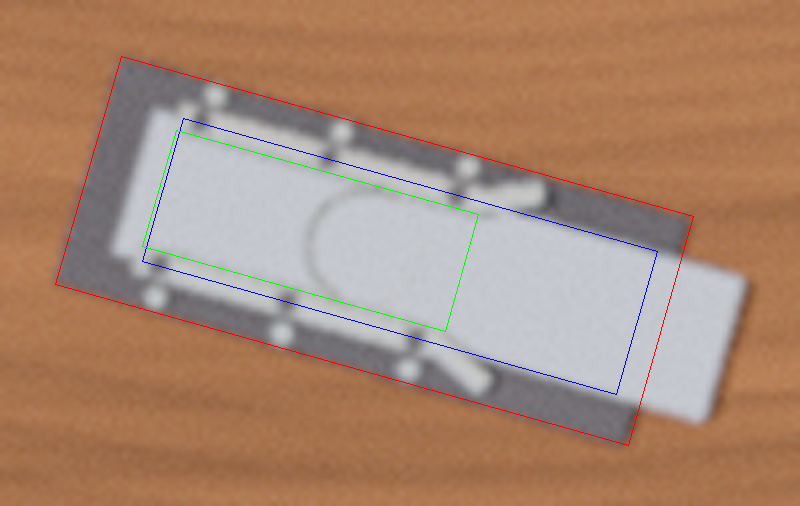

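View pics/ov1_side0.png

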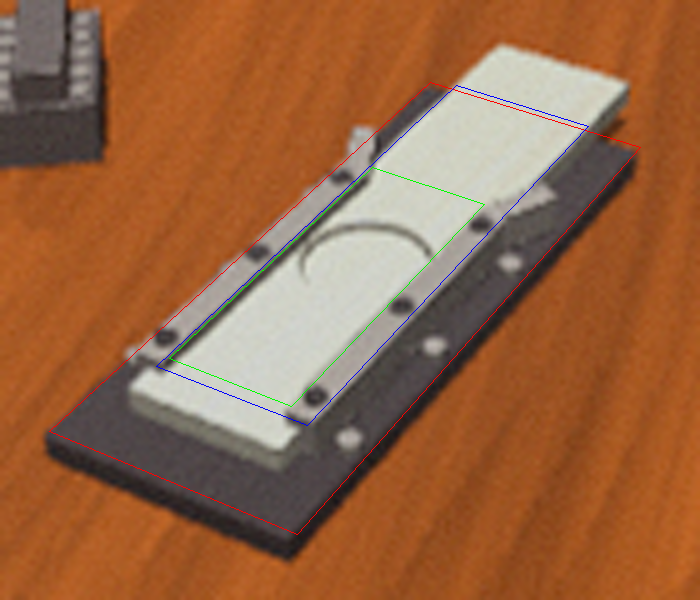

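Call:
{"name": "arm_command", "arguments": {"deltas": [{"xyz":[0.015,0.02,0],"turn":[0,0,0]},{"xyz":[0.02,0.03,0],"turn":[0,0,0]},{"xyz":[0.02,0.03,0],"turn":[0,0,0]},{"xyz":[0.02,0.03,0],"turn":[0,0,0]},{"xyz":[0.02,0.03,0],"turn":[0,0,0]},{"xyz":[0.02,0.03,0],"turn":[0,0,0]},{"xyz":[0.015,0.021,0],"turn":[0,0,0]},{"xyz":[0.005,0.01,-0.02],"turn":[0,0,0]},{"xyz":[0,0,-0.02],"turn":[0,0,0]},{"xyz":[0,0,0],"turn":[0,0,0]}]}}

```text
clock: 6.82
eef_pos: [587.3, 22.5, 50.4]
eef_rot: [-3.14, -0.005, 2.883]
wrist_force: [-0.1, -0.3, -0.5]
finger_gap: 45.1
```

```bash
python3 - <<'E'
from h import *
s=read_state(); print(s['clock'],s['eef_pos'],s['wrist_force'])
grab('side','side2');grab('top','top2')
i=cv2.imread('pics/side2.png'); cv2.imwrite('pics/s2.png',cv2.resize(i[180:330,160:360],(800,600),interpolation=cv2.INTER_CUBIC))
i=cv2.imread('pics/top2.png'); cv2.imwrite('pics/t2.png',cv2.resize(i[140:290,150:350],(800,600),interpolation=cv2.INTER_CUBIC))
E
```

```text
6.825 [587.29562406  22.52391159  50.36173727] [-0.08745054 -0.32167801 -0.5228396 ]
```

View pics/s2.png

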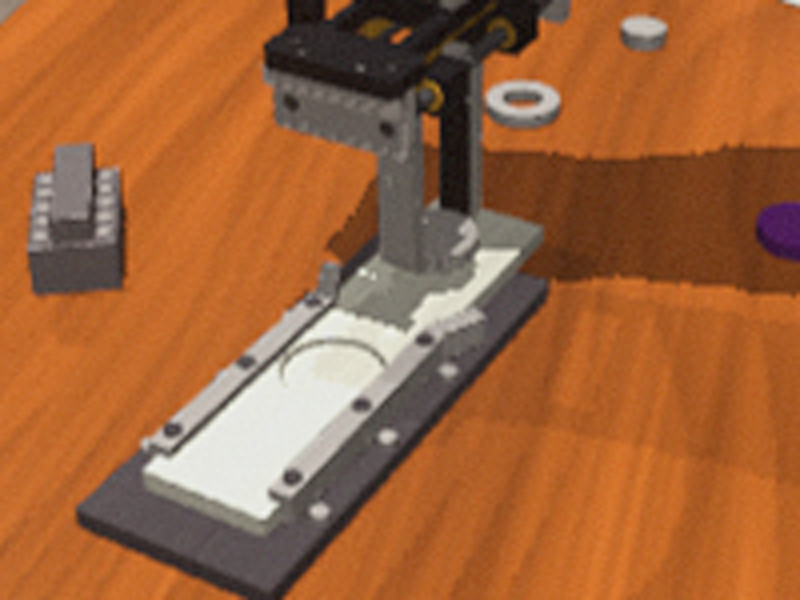

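View pics/t2.png

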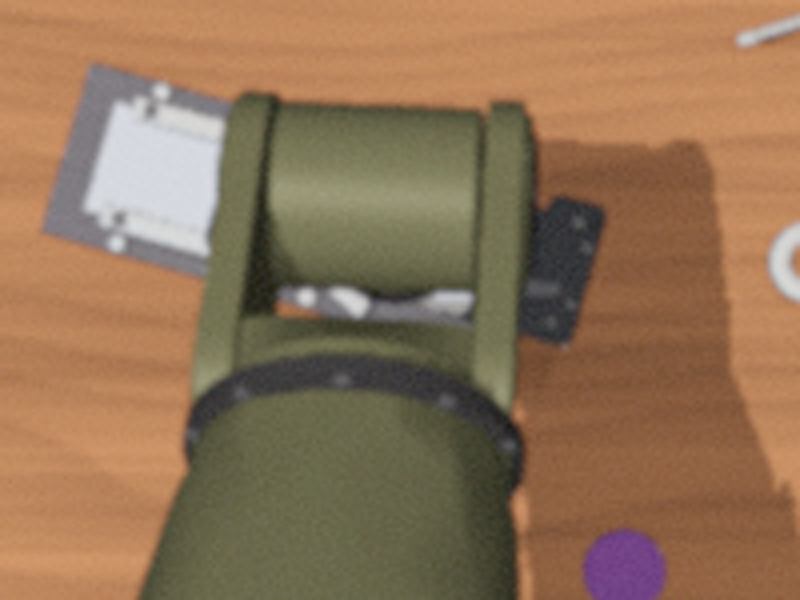

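The disc hangs just above the loading end and centred. z reads 3 mm lower than expected, so I'll settle and re-read.

Call:
{"name": "arm_command", "arguments": {"deltas": [{"xyz":[0,0,0],"turn":[0,0,0]},{"xyz":[0,0,0],"turn":[0,0,0]}]}}

```text
clock: 7.18
eef_pos: [589.3, 22.7, 54.0]
eef_rot: [3.141, 0.001, 2.883]
wrist_force: [-0.2, -0.7, -1.0]
finger_gap: 45.4
```

Call:
{"name": "arm_command", "arguments": {"deltas": [{"xyz":[0,0,-0.006],"turn":[0,0,0]},{"xyz":[0,0,-0.005],"turn":[0,0,0]},{"xyz":[0,0,-0.003],"turn":[0,0,0]},{"xyz":[0,0,-0.002],"turn":[0,0,0]},{"xyz":[0,0,-0.001],"turn":[0,0,0]},{"xyz":[0,0,0],"turn":[0,0,0]},{"xyz":[0,0,0],"turn":[0,0,0]}]}}

```text
clock: 8.05
eef_pos: [589.2, 22.9, 36.6]
eef_rot: [3.142, 0.0, 2.883]
wrist_force: [1.0, -0.1, -1.9]
finger_gap: 45.4
```

Call:
{"name": "arm_command", "arguments": {"deltas": [{"xyz":[0,0,-0.0005],"turn":[0,0,0]},{"xyz":[0,0,-0.0005],"turn":[0,0,0]},{"xyz":[0,0,0],"turn":[0,0,0]},{"xyz":[0,0,0],"turn":[0,0,0]}]}}

```text
clock: 8.55
eef_pos: [589.1, 22.8, 35.5]
eef_rot: [3.142, 0.0, 2.883]
wrist_force: [-1.1, -0.3, -0.5]
finger_gap: 45.4
```

Call:
{"name": "arm_command", "arguments": {"deltas": [{"xyz":[0,0,0],"turn":[0,0,0]},{"xyz":[0,0,0],"turn":[0,0,0]},{"xyz":[0,0,0],"turn":[0,0,0]},{"xyz":[0,0,0],"turn":[0,0,0]},{"xyz":[0,0,0],"turn":[0,0,0]}], "gripper": 0.38}}

```text
clock: 9.18
eef_pos: [589.1, 22.9, 35.4]
eef_rot: [-3.142, 0.0, 2.883]
wrist_force: [-1.0, 1.2, -0.3]
finger_gap: 58.0
```

```bash
python3 - <<'E'
from h import *
s=read_state(); print(s['clock'],s['eef_pos'],s['wrist_force'],s['finger_gap'])
grab('side','side3')
i=cv2.imread('pics/side3.png'); cv2.imwrite('pics/s3.png',cv2.resize(i[220:290,220:310],(771,600),interpolation=cv2.INTER_CUBIC))
E
```

```text
9.175 [589.11225448  22.85500627  35.44699456] [-1.03059964  1.20901242 -0.30039654] 58.005034967950685
```

View pics/s3.png

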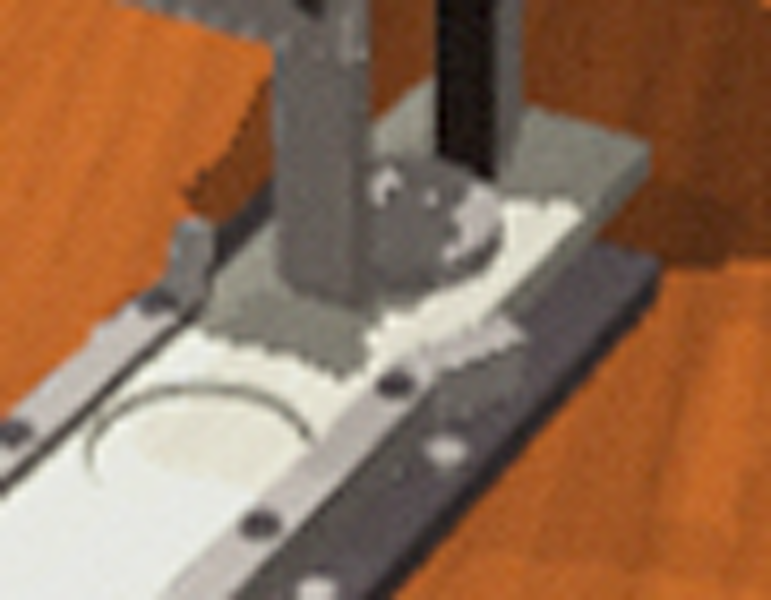

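The disc lies flat on the plate, released, with the pocket arc ahead at about (200,400) in the crop. Now I'll push it with the rear finger, keeping the fingertips about 2.4 mm above the plate.

Call:
{"name": "arm_command", "arguments": {"deltas": [{"xyz":[0.0008,0.0029,0],"turn":[0,0,0]},{"xyz":[0.0008,0.0029,0],"turn":[0,0,0]},{"xyz":[0.0005,0.0019,0],"turn":[0,0,0]},{"xyz":[0.0005,0.0019,0],"turn":[0,0,0]},{"xyz":[0.0005,0.0019,0],"turn":[0,0,0]},{"xyz":[0.0005,0.0019,0],"turn":[0,0,0]},{"xyz":[0.0005,0.0019,0],"turn":[0,0,0]},{"xyz":[0.0005,0.0019,0],"turn":[0,0,0]},{"xyz":[0.0005,0.0019,0],"turn":[0,0,0]}]}}

```text
clock: 10.35
eef_pos: [594.2, 42.1, 35.5]
eef_rot: [-3.142, 0.0, 2.883]
wrist_force: [0.1, -0.8, 0.4]
finger_gap: 57.7
```

Call:
{"name": "arm_command", "arguments": {"deltas": [{"xyz":[0.0005,0.0019,0],"turn":[0,0,0]},{"xyz":[0.0005,0.0019,0],"turn":[0,0,0]},{"xyz":[0.0005,0.0019,0],"turn":[0,0,0]},{"xyz":[0.0005,0.0019,0],"turn":[0,0,0]},{"xyz":[0.0005,0.0019,0],"turn":[0,0,0]},{"xyz":[0.0005,0.0019,0],"turn":[0,0,0]}]}}

```text
clock: 11.1
eef_pos: [597.3, 53.5, 35.4]
eef_rot: [3.142, 0.0, 2.883]
wrist_force: [0.8, -0.7, 0.6]
finger_gap: 58.0
```

Call:
{"name": "arm_command", "arguments": {"deltas": [{"xyz":[0.0005,0.0019,0],"turn":[0,0,0]},{"xyz":[0.0005,0.0019,0],"turn":[0,0,0]},{"xyz":[0.0005,0.0019,0],"turn":[0,0,0]},{"xyz":[0.0005,0.0019,0],"turn":[0,0,0]},{"xyz":[0.0005,0.0019,0],"turn":[0,0,0]},{"xyz":[0.0005,0.0019,0],"turn":[0,0,0]}]}}

```text
clock: 11.85
eef_pos: [600.3, 64.9, 35.4]
eef_rot: [-3.142, -0.0, 2.883]
wrist_force: [-0.1, -1.8, 1.1]
finger_gap: 58.1
```

```bash
cat > st.py <<'E'
from h import *
import sys
s=read_state(); p=s['eef_pos'];d=np.array([.2559,.9667]);e=np.array([-.9667,.2559])
r=p[:2]-[611,105]; print(s['clock'],p,'nest x,y tcp',r@d,r@e,'disc x',r@d-s['finger_gap']/2+23,'F',s['wrist_force'],s['wrist_force'][:2]@d,s['finger_gap'])
t=sys.argv[1]; grab('side',t)
i=cv2.imread(f'pics/{t}.png'); cv2.imwrite(f'pics/{t}c.png',cv2.resize(i[220:310,200:310],(733,600),interpolation=cv2.INTER_CUBIC))
E
python3 st.py s4
```

```text
11.85 [600.25204485  64.87881438  35.42878771] nest x,y tcp -41.53555186077488 0.12303684265992322 disc x -47.602850294390805 F [-0.11950221 -1.79683376  1.09971585] -1.7675798127463227 58.13459686723184
```

View pics/s4c.png

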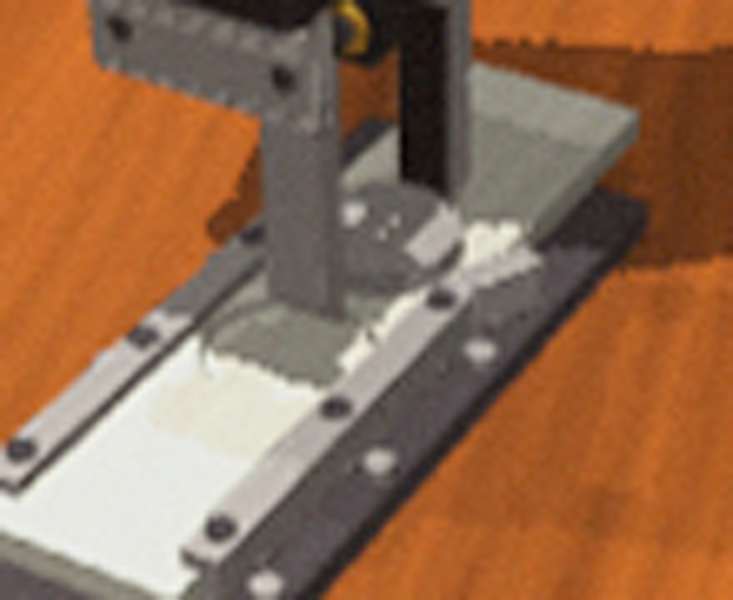

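The disc follows against the rear finger into the flare, centred, with a push force of about 1–2 N.

Call:
{"name": "arm_command", "arguments": {"deltas": [{"xyz":[0.0005,0.0019,0],"turn":[0,0,0]},{"xyz":[0.0005,0.0019,0],"turn":[0,0,0]},{"xyz":[0.0005,0.0019,0],"turn":[0,0,0]},{"xyz":[0.0005,0.0019,0],"turn":[0,0,0]},{"xyz":[0.0005,0.0019,0],"turn":[0,0,0]}]}}

```text
clock: 12.52
eef_pos: [602.7, 74.4, 35.5]
eef_rot: [-3.142, -0.0, 2.883]
wrist_force: [-1.2, -0.1, 0.6]
finger_gap: 58.4
```

Call:
{"name": "arm_command", "arguments": {"deltas": [{"xyz":[0.0005,0.0019,0],"turn":[0,0,0]},{"xyz":[0.0005,0.0019,0],"turn":[0,0,0]},{"xyz":[0.0005,0.0019,0],"turn":[0,0,0]},{"xyz":[0.0005,0.0019,0],"turn":[0,0,0]},{"xyz":[0.0005,0.0019,0],"turn":[0,0,0]}]}}

```text
clock: 13.15
eef_pos: [605.2, 83.9, 35.4]
eef_rot: [-3.142, -0.0, 2.883]
wrist_force: [-0.7, -0.9, -0.3]
finger_gap: 58.2
```

```bash
python3 st.py s5
```

```text
13.15 [605.23188172  83.88625477  35.44771573] nest x,y tcp -21.886718978122406 0.17303253287721643 disc x -27.971128200035253 F [-0.71877643 -0.85744005 -0.31775133] -1.0128221876946861 58.16881844382569
```

View pics/s5c.png

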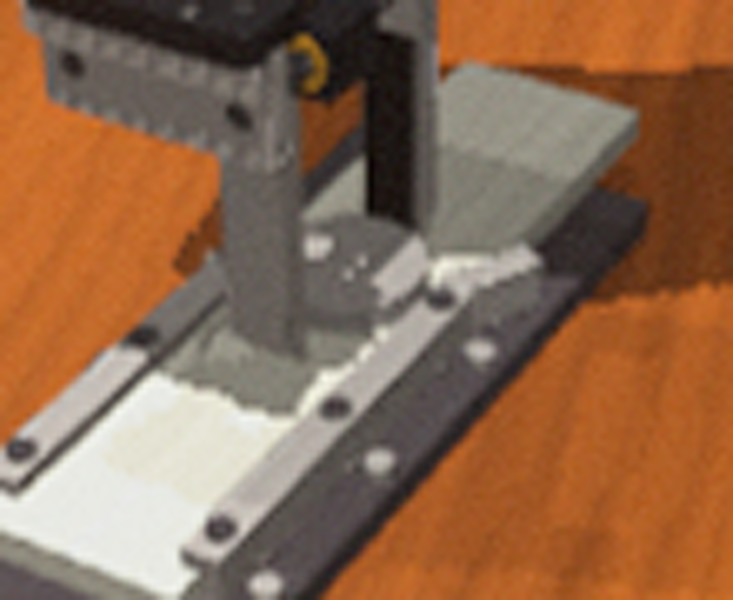

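Call:
{"name": "arm_command", "arguments": {"deltas": [{"xyz":[0.0004,0.0015,0],"turn":[0,0,0]},{"xyz":[0.0004,0.0015,0],"turn":[0,0,0]},{"xyz":[0.0004,0.0015,0],"turn":[0,0,0]},{"xyz":[0.0004,0.0015,0],"turn":[0,0,0]},{"xyz":[0.0004,0.0015,0],"turn":[0,0,0]},{"xyz":[0.0004,0.0015,0],"turn":[0,0,0]},{"xyz":[0.0004,0.0015,0],"turn":[0,0,0]},{"xyz":[0.0004,0.0015,0],"turn":[0,0,0]}]}}

```text
clock: 14.2
eef_pos: [608.4, 95.9, 35.4]
eef_rot: [-3.142, -0.0, 2.883]
wrist_force: [-0.8, -0.3, 1.0]
finger_gap: 58.5
```

Call:
{"name": "arm_command", "arguments": {"deltas": [{"xyz":[0.0003,0.001,0],"turn":[0,0,0]},{"xyz":[0.0003,0.001,0],"turn":[0,0,0]},{"xyz":[0.0003,0.001,0],"turn":[0,0,0]},{"xyz":[0.0003,0.001,0],"turn":[0,0,0]}]}}

```text
clock: 14.7
eef_pos: [609.6, 99.8, 35.4]
eef_rot: [-3.142, -0.0, 2.883]
wrist_force: [0.0, -2.1, 1.7]
finger_gap: 58.1
```

```bash
python3 st.py s6
```

```text
14.7 [609.61269208  99.82130337  35.43653887] nest x,y tcp -5.361258132239355 0.01588210240177411 disc x -11.40604784943028 F [ 0.00916498 -2.10290799  1.68573737] -2.0305358399394313 58.089579434381854
```

View pics/s6c.png

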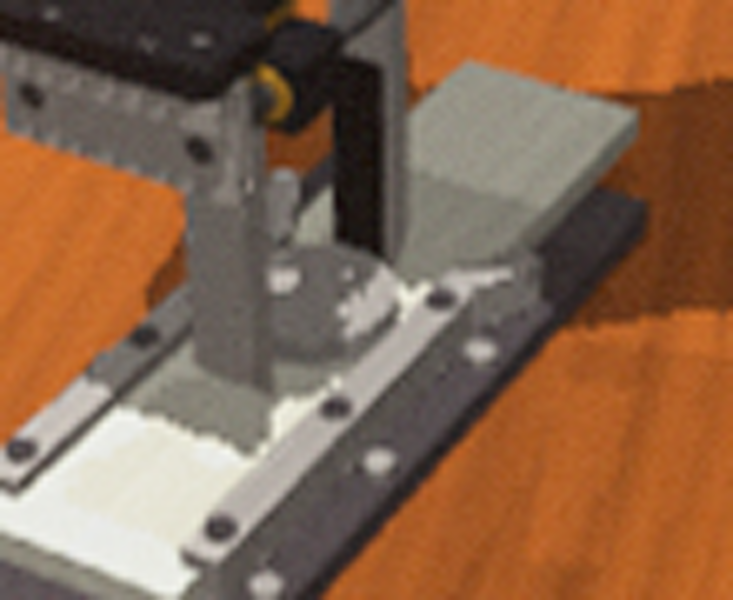

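Call:
{"name": "arm_command", "arguments": {"deltas": [{"xyz":[0.0003,0.001,0],"turn":[0,0,0]},{"xyz":[0.0003,0.001,0],"turn":[0,0,0]},{"xyz":[0.0003,0.001,0],"turn":[0,0,0]}]}}

```text
clock: 15.12
eef_pos: [610.5, 102.8, 35.4]
eef_rot: [-3.142, -0.0, 2.883]
wrist_force: [0.3, -0.5, 1.3]
finger_gap: 58.1
```

Call:
{"name": "arm_command", "arguments": {"deltas": [{"xyz":[0.0003,0.001,0],"turn":[0,0,0]},{"xyz":[0.0003,0.001,0],"turn":[0,0,0]}]}}

```text
clock: 15.38
eef_pos: [611.1, 104.8, 35.5]
eef_rot: [-3.142, 0.0, 2.883]
wrist_force: [-1.9, -0.9, 0.4]
finger_gap: 58.6
```

Call:
{"name": "arm_command", "arguments": {"deltas": [{"xyz":[0.0002,0.001,0],"turn":[0,0,0]},{"xyz":[0.0002,0.001,0],"turn":[0,0,0]}]}}

```text
clock: 15.62
eef_pos: [611.6, 106.8, 35.5]
eef_rot: [-3.142, 0.0, 2.883]
wrist_force: [-0.6, -1.6, 0.7]
finger_gap: 58.2
```

Disc at about nest x = -4. Continuing in single 1 mm steps.

Call:
{"name": "arm_command", "arguments": {"deltas": [{"xyz":[0.0003,0.001,0],"turn":[0,0,0]}]}}

```text
clock: 15.75
eef_pos: [611.8, 107.8, 35.5]
eef_rot: [-3.142, 0.0, 2.883]
wrist_force: [0.7, -1.5, 1.6]
finger_gap: 58.5
```

Call:
{"name": "arm_command", "arguments": {"deltas": [{"xyz":[0.0002,0.001,0],"turn":[0,0,0]}]}}

```text
clock: 15.88
eef_pos: [612.1, 108.8, 35.5]
eef_rot: [3.142, 0.0, 2.883]
wrist_force: [0.3, -1.1, 0.7]
finger_gap: 58.5
```

```bash
python3 st.py s7
```

```text
15.875 [612.05994803 108.81438346  35.4697442 ] nest x,y tcp 3.9586051956831385 -0.04855103213690725 disc x -2.2818342951029464 F [ 0.30087885 -1.10889274  0.69208818] -0.9949717147477883 58.48087898157217
```

View pics/s7c.png

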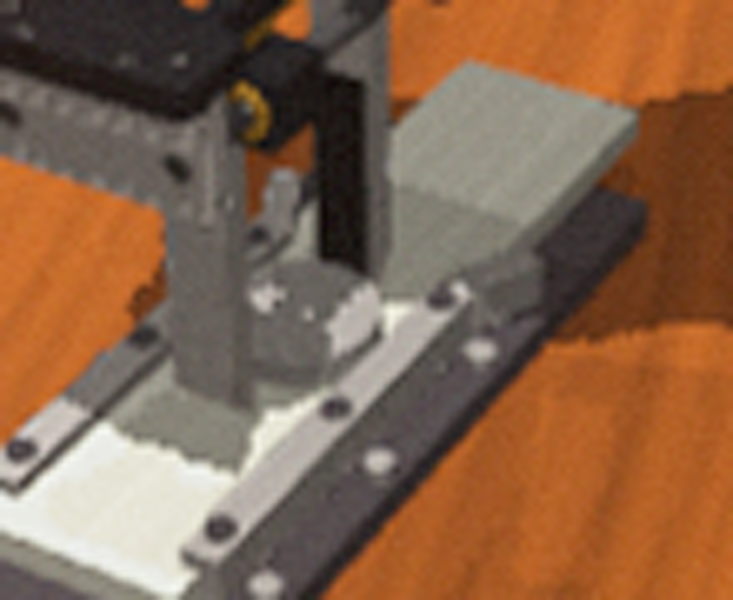

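Not dropped yet; continuing.

Call:
{"name": "arm_command", "arguments": {"deltas": [{"xyz":[0.0003,0.001,0],"turn":[0,0,0]}]}}

```text
clock: 16.05
eef_pos: [612.2, 109.9, 35.3]
eef_rot: [3.142, -0.0, 2.883]
wrist_force: [-0.3, -1.2, -1.3]
finger_gap: 58.2
```

Call:
{"name": "arm_command", "arguments": {"deltas": [{"xyz":[0.0002,0.001,0],"turn":[0,0,0]}]}}

```text
clock: 16.18
eef_pos: [612.5, 110.9, 35.3]
eef_rot: [-3.142, -0.0, 2.883]
wrist_force: [0.1, -0.1, -0.2]
finger_gap: 58.3
```

```bash
python3 st.py s8
```

```text
16.175 [612.46366822 110.87621754  35.30800705] nest x,y tcp 6.05509219691313 0.08879600575911321 disc x -0.10709501104364705 F [ 0.11600324 -0.13603559 -0.2309962 ] -0.10182037425227691 58.32437441591355
```

View pics/s8c.png

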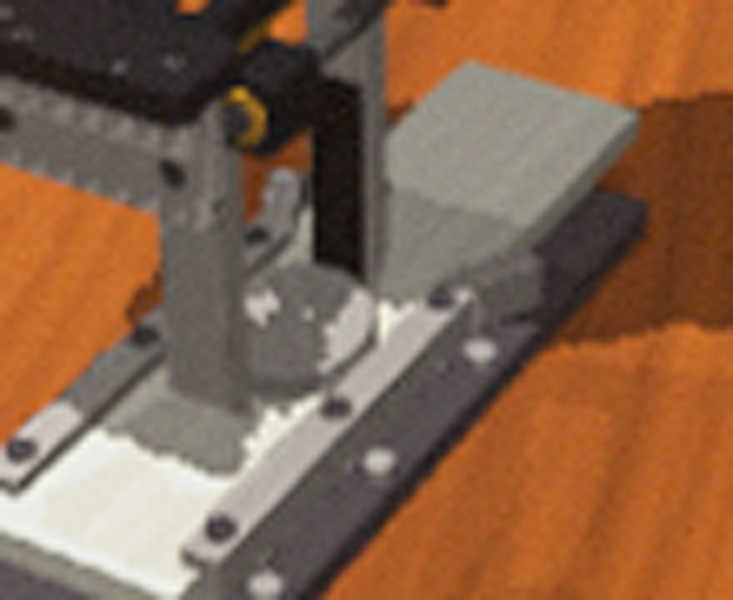

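Call:
{"name": "arm_command", "arguments": {"deltas": [{"xyz":[0.0002,0.0007,0],"turn":[0,0,0]},{"xyz":[0,0,0],"turn":[0,0,0]}]}}

```text
clock: 16.48
eef_pos: [612.7, 111.5, 35.4]
eef_rot: [3.142, 0.0, 2.883]
wrist_force: [-0.1, 0.0, -0.6]
finger_gap: 58.4
```

Call:
{"name": "arm_command", "arguments": {"deltas": [{"xyz":[0.0002,0.0007,0],"turn":[0,0,0]},{"xyz":[0,0,0],"turn":[0,0,0]}]}}

```text
clock: 16.73
eef_pos: [612.9, 112.3, 35.5]
eef_rot: [3.141, 0.0, 2.883]
wrist_force: [-0.2, -0.3, -0.2]
finger_gap: 58.1
```

```bash
python3 st.py s9
```

```text
16.725 [612.93683472 112.25152202  35.47041418] nest x,y tcp 7.505682338935967 -0.016673639718968247 disc x 1.4395440457889386 F [-0.16752462 -0.29862636 -0.23013199] -0.33155165351873933 58.132276586294054
```

View pics/s9c.png

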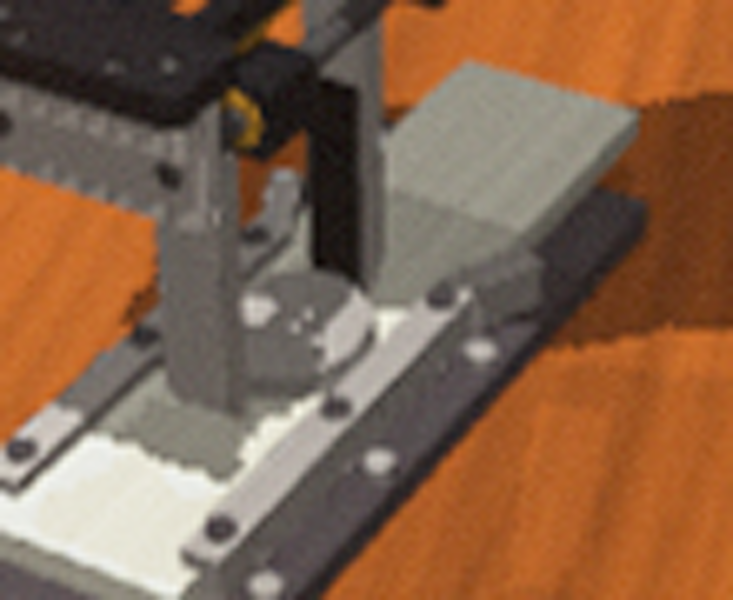

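Call:
{"name": "arm_command", "arguments": {"deltas": [{"xyz":[0.0002,0.0008,0],"turn":[0,0,0]},{"xyz":[0.0002,0.0007,0],"turn":[0,0,0]}]}}

```text
clock: 17.02
eef_pos: [613.3, 113.7, 35.4]
eef_rot: [-3.141, 0.0, 2.883]
wrist_force: [0.0, -1.2, 0.5]
finger_gap: 58.3
```

Call:
{"name": "arm_command", "arguments": {"deltas": [{"xyz":[0.0002,0.0008,0],"turn":[0,0,0]}]}}

```text
clock: 17.15
eef_pos: [613.5, 114.5, 35.4]
eef_rot: [-3.141, -0.0, 2.883]
wrist_force: [0.1, -1.1, -0.3]
finger_gap: 58.3
```

Call:
{"name": "arm_command", "arguments": {"deltas": [{"xyz":[0.0002,0.0008,0],"turn":[0,0,0]}]}}

```text
clock: 17.27
eef_pos: [613.7, 115.0, 35.4]
eef_rot: [-3.141, 0.0, 2.883]
wrist_force: [0.3, -5.6, 0.5]
finger_gap: 58.4
```

```bash
python3 st.py s10
```

```text
17.275 [613.71067634 114.95278947  35.41643995] nest x,y tcp 10.315023656329606 -0.07349199219353746 disc x 4.099558310249584 F [ 0.30453044 -5.61261765  0.52541697] -5.347788143253317 58.43093069216005
```

View pics/s10c.png

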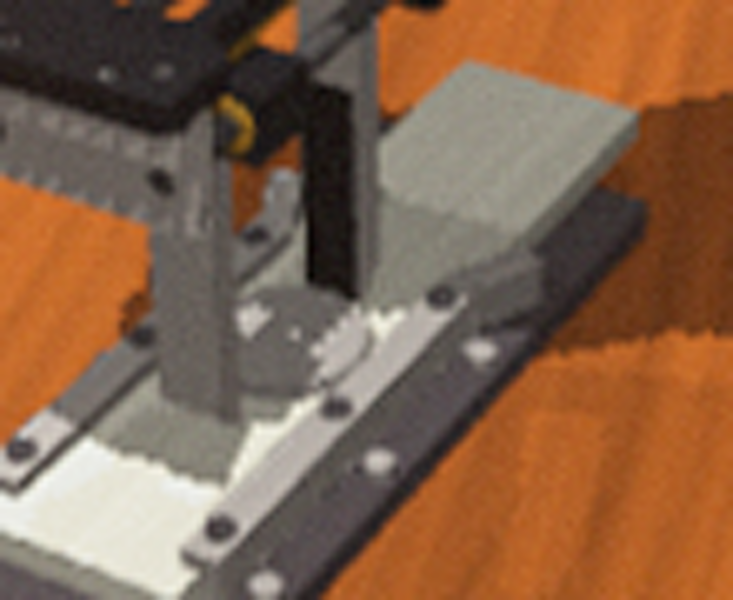

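Push force jumped to 5.4 N and the disc looks lower, so it has met the wall. Backing off, then I'll inspect.

Call:
{"name": "arm_command", "arguments": {"deltas": [{"xyz":[-0.0003,-0.001,0],"turn":[0,0,0]},{"xyz":[-0.0007,-0.0026,0],"turn":[0,0,0]},{"xyz":[-0.0004,-0.0014,0],"turn":[0,0,0]},{"xyz":[0,0,0],"turn":[0,0,0]}]}}

```text
clock: 17.82
eef_pos: [612.3, 110.2, 35.5]
eef_rot: [3.141, 0.0, 2.883]
wrist_force: [0.1, -0.3, -0.4]
finger_gap: 58.2
```

```bash
python3 st.py s11
```

```text
17.825 [612.30273283 110.23464639  35.48277198] nest x,y tcp 5.393701994186098 0.08019418783828522 disc x -0.7033003437594729 F [ 0.12768298 -0.29507271 -0.40330237] -0.25257271231476974 58.194004675891144
```

View pics/s11c.png

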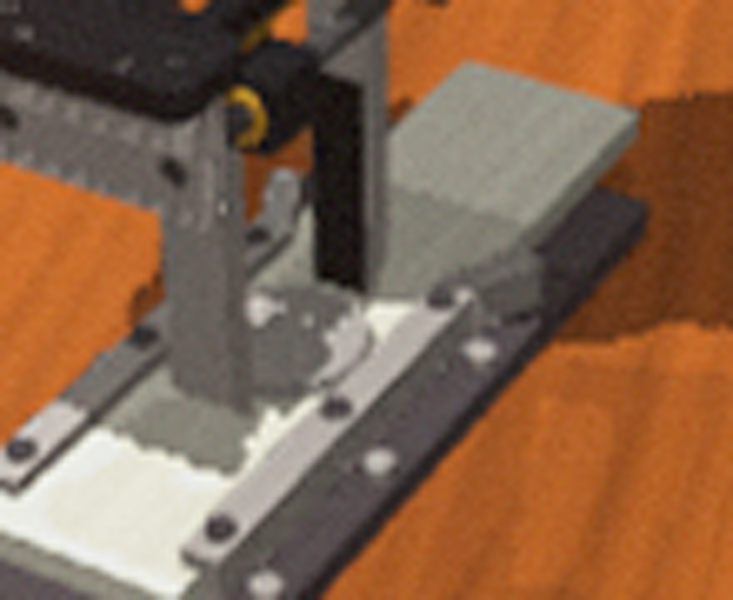

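It looks seated and the fingers are clear on both sides. Lifting straight up, then aside.

Call:
{"name": "arm_command", "arguments": {"deltas": [{"xyz":[0,0,0.003],"turn":[0,0,0]},{"xyz":[0,0,0.01],"turn":[0,0,0]},{"xyz":[0,0,0.03],"turn":[0,0,0]},{"xyz":[0,0,0.04],"turn":[0,0,0]},{"xyz":[0,0,0.04],"turn":[0,0,0]},{"xyz":[-0.02,-0.03,0.03],"turn":[0,0,0]},{"xyz":[-0.03,-0.04,0.02],"turn":[0,0,0]},{"xyz":[-0.03,-0.04,0],"turn":[0,0,0]},{"xyz":[-0.03,-0.04,0],"turn":[0,0,0]},{"xyz":[-0.03,-0.04,0],"turn":[0,0,0]},{"xyz":[-0.03,-0.04,0],"turn":[0,0,0]},{"xyz":[-0.02,-0.03,0],"turn":[0,0,0]}]}}

```text
clock: 19.38
eef_pos: [421.1, -151.0, 209.4]
eef_rot: [-3.141, 0.001, 2.882]
wrist_force: [0.5, 0.9, 0.9]
finger_gap: 58.5
```

```bash
python3 - <<'E'
from h import *
c=grab('side','side9');t=grab('top','top9'); print(read_state()['clock'])
yaw=1.312;x0,y0=611,105
def W(x,y,z): return [x0+np.cos(yaw)*x-np.sin(yaw)*y,y0+np.sin(yaw)*x+np.cos(yaw)*y,z]
i=cv2.imread('pics/side9.png'); cv2.imwrite('pics/s9f.png',cv2.resize(i[235:295,210:290],(800,600),interpolation=cv2.INTER_CUBIC))
i=cv2.imread('pics/top9.png'); cv2.imwrite('pics/t9f.png',cv2.resize(i[145:240,150:300],(800,507),interpolation=cv2.INTER_CUBIC))
a=np.linspace(0,6.283,60)
for z in(27,32):
  q=(proj(c,[W(4+23*np.cos(k),23*np.sin(k),z) for k in a])+.5-[210,235])*10; print(z,q.min(0),q.max(0))
E
```

```text
19.475
27 [206.86768107 278.26430508] [457.98942792 430.67935395]
32 [205.77094367 256.5914326 ] [457.66178982 408.35766193]
```

View pics/s9f.png

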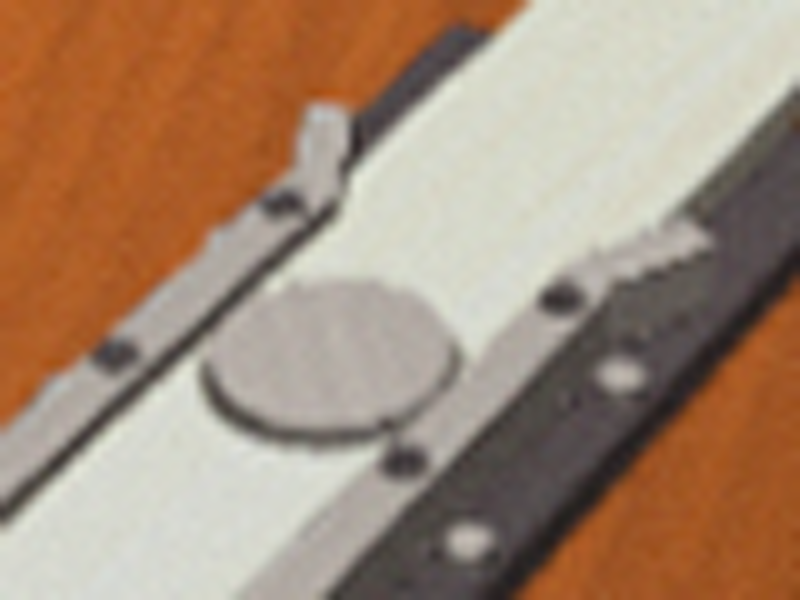

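View pics/t9f.png

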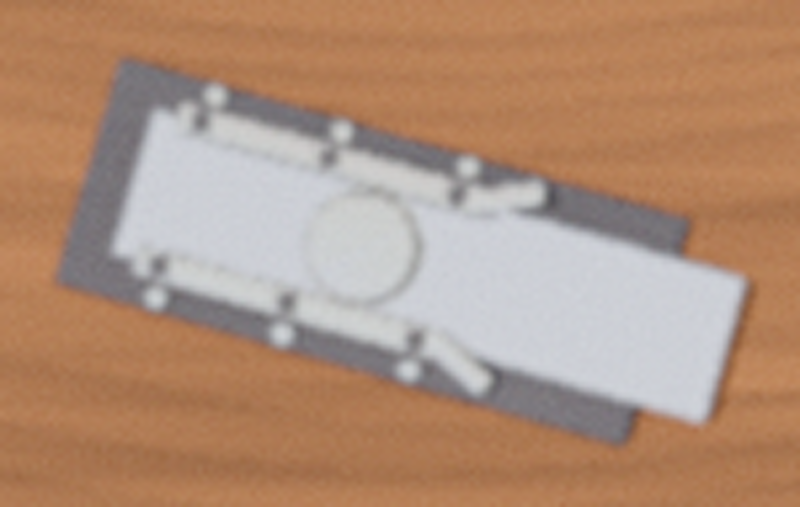

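Side view: the top-face ellipse runs from row 278 to 430 and columns 205 to 458. That matches a seated top at z = 27 mm (predicted 278–431 and 207–458). The visible rim is about 4–5 mm and even. The top view shows the disc sitting in the pocket arc. Settling, then handing in.

Call:
{"name": "arm_command", "arguments": {"deltas": [{"xyz":[0,0,0],"turn":[0,0,0]},{"xyz":[0,0,0],"turn":[0,0,0]},{"xyz":[0,0,0],"turn":[0,0,0]},{"xyz":[0,0,0],"turn":[0,0,0]}]}}

```text
clock: 19.98
eef_pos: [422.5, -149.3, 208.4]
eef_rot: [3.142, -0.0, 2.884]
wrist_force: [0.0, -0.1, -0.0]
finger_gap: 58.1
```

```bash
python3 - <<'E'
from h import *
print(sign_off())
E
```

```text
the job is handed in; nothing more can be done
None
```

The disc is in the pocket, released, and the job was handed in after about 20 s; sign-off gave no verdict. I laid it flat on the loading end and let go. Then I pushed it along the plate with the rear finger at about 1–2 N until it dropped and met the wall. The push force jumped to 5.4 N there, so I stopped, backed off and lifted clear.

**Last checks:**
- **Seating:** the side view matches a top face 27 mm above the bench, level, at about nest x = +4 mm. The top view shows the disc sitting in the pocket outline.
- **Clearance:** the gripper is well away from the nest, and the wrist force reads about 0 N.

**Disagreements and gaps:**
- My first corner readings of the nest differed by about 5 mm in y between the two cameras. I used a compromise pose, and the rails took up the rest.
- One z reading was 3 mm low during a move. It was correct once the arm settled.
- I did not re-measure the other parts at the end; nothing was seen or felt to touch them.

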